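# Compare two clamped sampler springs

## Task

Compare the stiffness of two of the sampler leaf springs clamped on the small check stands: gently press the free tip of the leaf with the round disc end right down to the stop post under it, hold it there for about a second and let it spring back up, then do the same with the leaf with the T-shaped end. Leave the third leaf, with the plain straight end, unpressed.

Things in the scene. Friction and masses are not known exactly. Their poses are not given: they have to be found in the camera images.
- disc_leaf: Steel leaf 16 mm wide, 2 thick, ending in a flat disc of 36 mm diameter. Origin: centre of the disc's top face, 62 mm above the table at rest, 42 when the tip is on the rubber-capped post under it. From there the leaf runs 90 mm along +x to its clamp (50 mm wide, top 78 mm above the table); +z up. Springy. About 5 N brings it to the stop, then the rubber gives 1 mm per 7 N; over 40 N harms it.
- tee_leaf: Same kind of leaf and stand, but the leaf ends in a crossbar 60 mm across by 16 mm along, a T from above. Origin: centre of the crossbar's top face, 62 mm above the table at rest, 42 when on its rubber-capped stop post; axes, length, clamp, rubber and 40 N limit as for the disc leaf. Stiffer: about 9 N brings it to the stop.
- plain_leaf: Same kind of leaf and stand, but a plain strip 16 mm wide up to its square end; not to be pressed. Origin: top face, 8 mm short of the end, 62 mm above the table at rest; axes as for the disc leaf. Each of the three stands has a dark plate 170 x 70 x 12 mm, fixed to the table. They swap places and turn up to 35 degrees between runs; at no turn the leaves point at the robot's side (-x).
Things that resemble listed ones, but are neither listed nor needed, are in the scene too. What is shaped like the part that bears disc_leaf but pink is not meant.

How it is judged:
By the outcome, as a careful person would: the job done as asked, in the order asked, and still so for the second after the job is handed in, with the robot touching nothing.
It also fails if it takes over 42 s, if anything falls off the work surface, if the arm or the gripper's body presses on something with over 40 N, if the wrist force passes 120 N, or if a joint passes its speed limit or range.

## Robot

A 7-joint arm with a two-finger parallel gripper is mounted at the origin on the work surface. World frame = base frame: x ahead of the robot, y to its left, z up, the work surface at z = 0. Lengths are in mm, angles in rad, forces in N, time in s.
With the tool pointing down it reaches from about 400 to 875 mm from the base axis. Payload 4.4 kg.
Tool frame: the origin (TCP) lies at the very end of the fingers, on their centre line; the grasp point (between the pads) lies 19 mm behind it; y points along the fingers, z is the direction in which the jaws open and shut, and the axes are right-handed (so a half turn about y gives the same grasp; the last joint's range is limited). The gripper opens to 85 mm and grips with 20 to 120 N. Pads are 22 mm wide; open, the fingers measure 114 mm over their backs; the gripper's body (76 mm by 85 mm) begins 54 mm behind the grasp point. The pads swing forward as they close: fully open they stand 13 mm farther back than shut.
Start: joints at [-1.211, 0.628, 0.038, 1.517, -0.027, 0.996, -0.02], TCP at [268.461, 591.985, 231.313] pointing down, gripper open.
Joint ranges: [-3.06, 3.06], [-0.37, 2.12], [-1.25, 1.32], [0.18, 2.47], [-1.1, 4.24], [0.23, 1.98], [-2.94, 2.94]. Speed limits (rad/s): [2.57, 2.57, 3.14, 3.14, 3.14, 3.14, 3.14].

## Interface

Orientations are given as [roll, pitch, yaw] about the fixed x, y, z axes, in that order (R = Rz(yaw) Ry(pitch) Rx(roll)).
In Python, from cell import read_state, get_image, finish_job gives the robot as it stands. The module is installed in compiled form; this text tells all that it offers.
- The arm moves only by the tool servo_tool, never from a script. Its argument "increments" is a list of rows, each an object of numbers: "dx", "dy", "dz": the shift along the world's x, y, z in cm; "ax", "ay", "az": the turn, a rotation vector about the world's x, y, z in rad; "claw": the closure, from -1 (fully open) to 1 (shut). A call has 1 to 8 rows; each row is the pose to reach, as a shift and turn from the pose commanded when the call began; what a row does not reach only later rows make up. A row lasts 1/12 s, in which the tool goes at most 41.7 mm and 7.16 degrees, less where a joint would pass 70% of its speed; a pose out of reach is approached as far as the arm can. A call with a gripper value outside its range is refused whole. The fingers move at their own pace and stop on an object; the grip force is fixed at half the most. Time passes only in rows, so rows that repeat a pose let the fingers close. It gives the time, the measured TCP pose, the force and the opening at its end, in the units of the state.
- read_state(): the state, without advancing time (a new reading comes with each control period).
- get_image(name): name is "scene" or "top"; returns a dict with "color" (400x640x3 uint8, red, green, blue), "fov_y" (degrees; the focal length in pixels is half the picture's height over the tangent of half this angle, whatever the lens; pixels are square), "cx", "cy" (the principal point, pixels), "R" (3x3) and "t" (3): a world point X has camera coordinates R X + t. Camera axes: x right, y down, z forward; pixel columns grow to the right and rows downward; lengths in mm; the calibration is good to about 2 mm. A picture is of the moment at which its call begins. There is no depth.
- finish_job(): hands the job in, once; it reports no verdict.
The state is a dict: "clock": time; "qpos": joint angles; "qd": joint speeds; "tau": joint torques, N m; "eef_pos": TCP position; "tool_rot": TCP orientation; "force": force on the tool from outside, world axes, zero at the start; "torque": the same for the moment, N m; "width": finger opening in mm.
Only numpy, scipy, OpenCV 4.12 (cv2) and the standard library are available. Lean on these libraries where they do the work, as an engineer would, in place of code of your own. Each camera call takes 0.05 s, during which the arm holds its last target.

## Working session

There is one attempt and no reset: what is moved stays moved. The work goes in short steps, Python scripts to look and compute and a tool call to move; the robot and the scene stay as the last step left them, time stands still between calls to the robot, and variables do not carry over. Pictures are saved under pics/ and viewed, and the job is handed in when it is done.

Besides the shell and the picture viewer there is one more tool, called after "Call:" by a JSON object that holds its "name" and its "arguments". servo_tool: Moves the arm, as the interface text tells. Its arguments: {"type":"object","properties":{"increments":{"type":"array","items":{"type":"object","properties":{"dx":{"type":"number"},"dy":{"type":"number"},"dz":{"type":"number"},"ax":{"type":"number"},"ay":{"type":"number"},"az":{"type":"number"},"claw":{"type":"number"}}}}},"required":["increments"]}

```bash
mkdir -p pics
python3 - <<'E'
from cell import *
import cv2,pickle
d={}
for n in("scene","top"):
    g=get_image(n);d[n]=g
    cv2.imwrite(f"pics/{n}0.png",g["color"][:,:,::-1]);print(n,g["fov_y"],g["cx"],g["cy"],g["R"],g["t"])
pickle.dump(d,open("d0.pkl","wb"))
s=read_state();print(s)
E
```

```text
scene 43.035823912352406 311.5513929733676 200.26111393239108 [[ 0.20530214  0.97860805  0.01331578]
 [ 0.60090107 -0.11530047 -0.79096378]
 [-0.77250821  0.17038802 -0.61171806]] [-246.46115622 -195.41013005 1665.54716251]
top 44.099177936599226 319.26030741077716 202.437429264431 [[-0.01933284 -0.99980683 -0.00354147]
 [-0.99763245  0.01952437 -0.06594162]
 [ 0.06599803  0.00225824 -0.9978172 ]] [ 178.50261493  446.12650654 1473.63130894]
{'clock': 0.1, 'qpos': array([-1.21079584,  0.62924304,  0.03844803,  1.5182589 , -0.02701611,
        0.99633168, -0.01997845]), 'qd': array([ 5.74900734e-04, -3.32644197e-03,  4.62963795e-04, -4.09522549e-03,
       -2.80904300e-05, -3.25412953e-04, -6.39904513e-04]), 'tau': array([ 2.99169245e-03, -5.64545381e+01,  1.23060822e+00, -1.93975246e+01,
        1.12782480e-02,  5.50569501e-03, -2.84214593e-05]), 'eef_pos': array([268.21845531, 591.45939747, 230.49089767]), 'tool_rot': array([-1.57251947e+00, -5.28053093e-06, -4.25790145e-01]), 'force': array([ 0.00547119, -0.81239581, -0.208325  ]), 'torque': array([-0.04509751, -0.02514961,  0.00602481]), 'width': 85.43581645518537}
```

View pics/scene0.png

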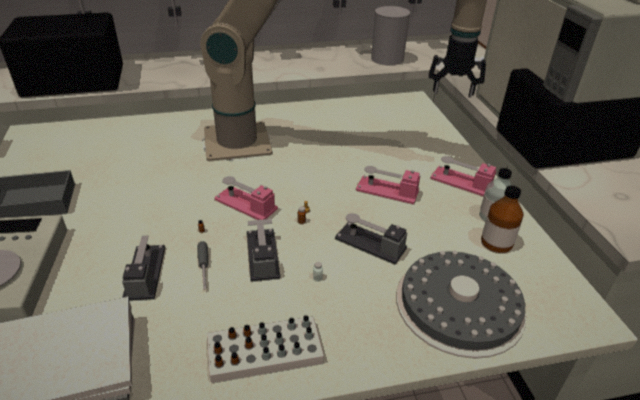

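View pics/top0.png

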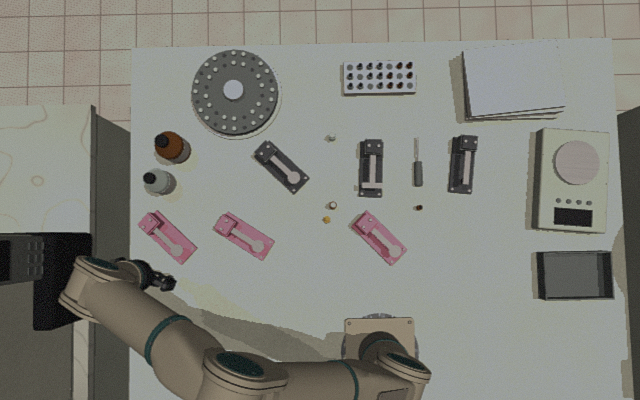

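The three dark stands are the disc near top (292,178), the tee near (371,185) and the plain near (463,184). The pink ones are decoys. I'll zoom in next.

Run:
```python
import cv2,pickle,numpy as np
d=pickle.load(open("d0.pkl","rb"))
a=d["top"]["color"][130:210,245:395,::-1]
b=d["scene"]["color"][205:295,240:415,::-1]
a=cv2.resize(a,(750,400),interpolation=cv2.INTER_NEAREST)
b=cv2.resize(b,(778,400),interpolation=cv2.INTER_NEAREST)
cv2.imwrite("pics/ta.png",np.clip(a*1.6,0,255).astype(np.uint8));cv2.imwrite("pics/sb.png",np.clip(b*1.6,0,255).astype(np.uint8))
```

```text
(no output)
```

View pics/ta.png

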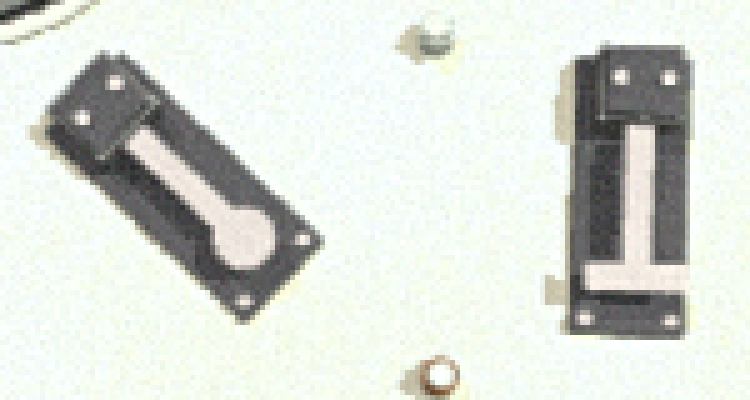

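View pics/sb.png

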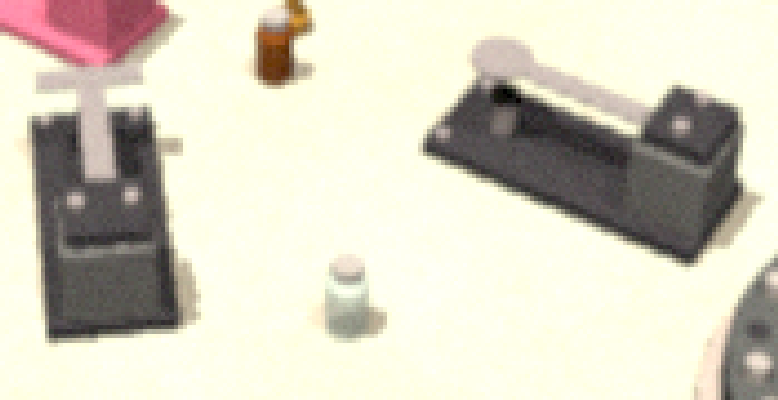

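The disc centre sits at about crop (244,238) in top and (503,57) in scene. The tee crossbar is at (636,277) and (90,79).

```bash
cat > h.py <<'E'
import numpy as np
def ray(g,u,v):
    f=200/np.tan(np.radians(g["fov_y"]/2)); R=np.array(g["R"]);t=np.array(g["t"])
    return -R.T@t, R.T@np.array([(u-g["cx"])/f,(v-g["cy"])/f,1])
def on(g,u,v,z):
    c,d=ray(g,u,v); return c+d*(z-c[2])/d[2]
def tri(g1,p1,g2,p2):
    c,d=ray(g1,*p1);e,k=ray(g2,*p2)
    s=np.linalg.lstsq(np.c_[d,-k],e-c,rcond=None)[0]
    return (c+d*s[0]+e+k*s[1])/2, np.linalg.norm(c+d*s[0]-e-k*s[1])
E
python3 - <<'E'
import pickle;from h import *;np.set_printoptions(precision=1,suppress=True)
d=pickle.load(open("d0.pkl","rb"));T=d["top"];S=d["scene"]
a=lambda u,v:(245+(u+.5)/5-.5,130+(v+.5)/5-.5)
b=lambda u,v:(240+(u+.5)/4.445-.5,205+(v+.5)/4.445-.5)
for n,p,q in(("disc",a(244,238),b(503,57)),("tee",a(636,277),b(90,79))):
    print(n,on(T,*p,62),on(S,*q,62),tri(T,p,S,q))
print("disc clamp edge",on(T,*a(138,140),62),"holes",on(T,*a(82,119),78),on(T,*a(116,83),78))
print("tee holes",on(T,*a(621,77),78),on(T,*a(668,77),78),"leaf root",on(T,*a(639,126),62), "bar ends",on(T,*a(585,276),62),on(T,*a(688,277),62))
# plain leaf: mask
import cv2
c=T["color"][125:200,440:490];print(on(T,463,184,62))
E
```

```text
disc [522. 244.  62.] [525.2 245.8  62. ] (array([522.6, 245.3,  59.9]), np.float64(2.5060614542069843))
tee [494.5  15.   62. ] [500.3  16.5  62. ] (array([495.1,  15.8,  57.9]), np.float64(2.37009711064035))
disc clamp edge [581.1 305.4  62. ] holes [591.5 336.2  78. ] [612.3 316.2  78. ]
tee holes [609.9  22.4  78. ] [609.4  -5.   78. ] leaf root [583.5  10.9  62. ] bar ends [495.7  44.8  62. ] [493.9 -15.4  62. ]
[ 492.2 -251.5   62. ]
```

Both views agree: disc at about (523, 244.5) with the leaf at about 46°, and tee at about (496.5, 15) with the leaf at about -2.6°. Crossbar length and reach fit the given sizes. I'll move over the disc with the jaws shut and the 22 mm pad width along the leaf.

Call:
{"name": "servo_tool", "arguments": {"increments": [{"dx":2,"dy":-2.8,"az":0.11,"claw":1},{"dx":4,"dy":-5.6,"az":0.22,"claw":1},{"dx":6,"dy":-8.4,"az":0.33,"claw":1},{"dx":8,"dy":-11.2,"az":0.44,"claw":1},{"dx":10,"dy":-14,"az":0.55,"claw":1},{"dx":12,"dy":-16.8,"az":0.66,"claw":1},{"dx":14,"dy":-19.6,"az":0.77,"claw":1},{"dx":16,"dy":-22.4,"az":0.88,"claw":1}]}}

```text
invalid input at $.increments[0]: expected keys dx, dy, dz, ax, ay, az, claw
```

Call:
{"name": "servo_tool", "arguments": {"increments": [{"dx":2,"dy":-2.8,"dz":0,"ax":0,"ay":0,"az":0.11,"claw":1},{"dx":4,"dy":-5.6,"dz":0,"ax":0,"ay":0,"az":0.22,"claw":1},{"dx":6,"dy":-8.4,"dz":0,"ax":0,"ay":0,"az":0.33,"claw":1},{"dx":8,"dy":-11.2,"dz":0,"ax":0,"ay":0,"az":0.44,"claw":1},{"dx":10,"dy":-14,"dz":0,"ax":0,"ay":0,"az":0.55,"claw":1},{"dx":12,"dy":-16.8,"dz":0,"ax":0,"ay":0,"az":0.66,"claw":1},{"dx":14,"dy":-19.6,"dz":0,"ax":0,"ay":0,"az":0.77,"claw":1},{"dx":16,"dy":-22.4,"dz":0,"ax":0,"ay":0,"az":0.88,"claw":1}]}}

```text
clock: 0.77
eef_pos: [429.0, 366.3, 231.0]
tool_rot: [-1.571, 0.001, 0.46]
force: [-0.0, -0.1, 0.3]
width: -0.0
```

Call:
{"name": "servo_tool", "arguments": {"increments": [{"dx":2,"dy":-2.8,"dz":0,"ax":0,"ay":0,"az":0.1,"claw":1},{"dx":4,"dy":-5.6,"dz":0,"ax":0,"ay":0,"az":0.2,"claw":1},{"dx":6,"dy":-8.4,"dz":0,"ax":0,"ay":0,"az":0.3,"claw":1},{"dx":8,"dy":-11,"dz":-2,"ax":0,"ay":0,"az":0.34,"claw":1},{"dx":9.1,"dy":-12.5,"dz":-5,"ax":0,"ay":0,"az":0.34,"claw":1},{"dx":9.1,"dy":-12.5,"dz":-8,"ax":0,"ay":0,"az":0.34,"claw":1},{"dx":9.1,"dy":-12.5,"dz":-11,"ax":0,"ay":0,"az":0.34,"claw":1},{"dx":9.1,"dy":-12.5,"dz":-13,"ax":0,"ay":0,"az":0.34,"claw":1}]}}

```text
clock: 1.43
eef_pos: [518.4, 241.3, 98.4]
tool_rot: [-1.57, 0.004, 0.793]
force: [-0.5, -0.4, 0.7]
width: -0.2
```

```bash
cat > look.py <<'E'
import sys,cv2,numpy as np
from cell import *
k,n,x0,x1,y0,y1=sys.argv[1],sys.argv[2],*map(int,sys.argv[3:7])
g=get_image(n);a=g["color"][y0:y1,x0:x1,::-1];s=min(780/(x1-x0),580/(y1-y0))
a=cv2.resize(a,None,fx=s,fy=s,interpolation=cv2.INTER_NEAREST)
cv2.imwrite(f"pics/{k}.png",np.clip(a*1.6,0,255).astype(np.uint8))
r=read_state();print(r["clock"],r["eef_pos"],r["tool_rot"],r["force"])
E
python3 look.py p1s scene 310 430 150 270; cp pics/p1s.png pics/p1.png
```

```text
1.4833 [516.35494463 240.70397706  95.4913989 ] [-1.56782871  0.00868713  0.79350717] [-0.35219184 -0.75070082 -2.84722841]
```

View pics/p1s.png

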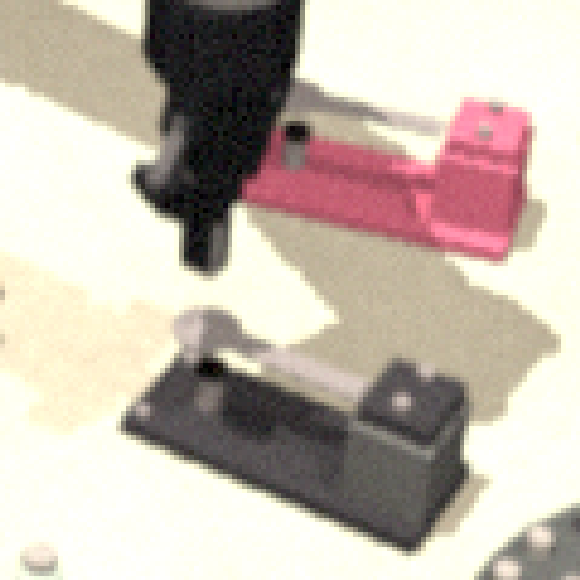

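The closed fingertip at (205,270) is right above the disc at (210,325), so I'll descend gently.

Call:
{"name": "servo_tool", "arguments": {"increments": [{"dx":0.3,"dy":0,"dz":-1,"ax":0,"ay":0,"az":0,"claw":1},{"dx":0.3,"dy":0,"dz":-2,"ax":0,"ay":0,"az":0,"claw":1},{"dx":0.3,"dy":0,"dz":-2.5,"ax":0,"ay":0,"az":0,"claw":1},{"dx":0.3,"dy":0,"dz":-3,"ax":0,"ay":0,"az":0,"claw":1},{"dx":0.3,"dy":0,"dz":-3.2,"ax":0,"ay":0,"az":0,"claw":1},{"dx":0.3,"dy":0,"dz":-3.2,"ax":0,"ay":0,"az":0,"claw":1},{"dx":0.3,"dy":0,"dz":-3.2,"ax":0,"ay":0,"az":0,"claw":1}]}}

```text
clock: 2.07
eef_pos: [522.7, 243.2, 69.8]
tool_rot: [-1.571, -0.001, 0.794]
force: [0.6, 0.2, -0.6]
width: 0.2
```

Call:
{"name": "servo_tool", "arguments": {"increments": [{"dx":-0.2,"dy":-0.2,"dz":-0.2,"ax":0,"ay":0,"az":0,"claw":1},{"dx":-0.2,"dy":-0.2,"dz":-0.5,"ax":0,"ay":0,"az":0,"claw":1},{"dx":-0.2,"dy":-0.2,"dz":-0.8,"ax":0,"ay":0,"az":0,"claw":1},{"dx":-0.2,"dy":-0.2,"dz":-1.1,"ax":0,"ay":0,"az":0,"claw":1},{"dx":-0.2,"dy":-0.2,"dz":-1.3,"ax":0,"ay":0,"az":0,"claw":1},{"dx":-0.2,"dy":-0.2,"dz":-1.5,"ax":0,"ay":0,"az":0,"claw":1},{"dx":-0.2,"dy":-0.2,"dz":-1.5,"ax":0,"ay":0,"az":0,"claw":1},{"dx":-0.2,"dy":-0.2,"dz":-1.5,"ax":0,"ay":0,"az":0,"claw":1}]}}

```text
clock: 2.73
eef_pos: [520.6, 241.0, 54.3]
tool_rot: [-1.571, -0.0, 0.794]
force: [-0.4, -0.9, 2.8]
width: -0.4
```

```bash
python3 look.py p2s scene 310 430 150 270
```

```text
2.7833 [520.63944854 240.99609131  54.42266104] [-1.57098195e+00 -1.78668922e-04  7.94139029e-01] [-0.66715118 -0.23814104  2.34647627]
```

View pics/p2s.png

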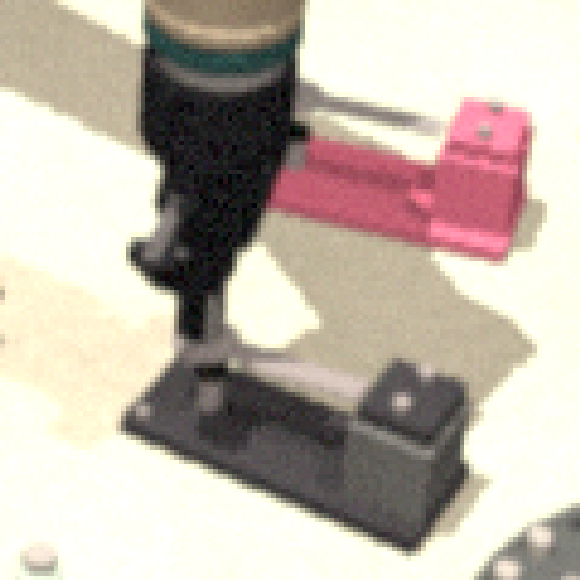

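The fingertip is on the disc with the leaf bending. About 2.5 N at 8 mm matches 0.25 N/mm. I'll continue to near the stop.

Call:
{"name": "servo_tool", "arguments": {"increments": [{"dx":0,"dy":0,"dz":-0.2,"ax":0,"ay":0,"az":0,"claw":1},{"dx":0,"dy":0,"dz":-0.4,"ax":0,"ay":0,"az":0,"claw":1},{"dx":0,"dy":0,"dz":-0.6,"ax":0,"ay":0,"az":0,"claw":1},{"dx":0,"dy":0,"dz":-0.8,"ax":0,"ay":0,"az":0,"claw":1},{"dx":0,"dy":0,"dz":-0.9,"ax":0,"ay":0,"az":0,"claw":1},{"dx":0,"dy":0,"dz":-1.0,"ax":0,"ay":0,"az":0,"claw":1},{"dx":0,"dy":0,"dz":-1.0,"ax":0,"ay":0,"az":0,"claw":1}]}}

```text
clock: 3.37
eef_pos: [521.2, 241.6, 44.5]
tool_rot: [-1.571, -0.002, 0.794]
force: [2.6, 1.1, 4.9]
width: -0.3
```

Call:
{"name": "servo_tool", "arguments": {"increments": [{"dx":0,"dy":0,"dz":-0.1,"ax":0,"ay":0,"az":0,"claw":1},{"dx":0,"dy":0,"dz":-0.15,"ax":0,"ay":0,"az":0,"claw":1},{"dx":0,"dy":0,"dz":-0.2,"ax":0,"ay":0,"az":0,"claw":1},{"dx":0,"dy":0,"dz":-0.2,"ax":0,"ay":0,"az":0,"claw":1}]}}

```text
clock: 3.7
eef_pos: [521.2, 241.7, 42.7]
tool_rot: [-1.571, -0.002, 0.794]
force: [2.8, 2.4, 4.6]
width: -0.2
```

Call:
{"name": "servo_tool", "arguments": {"increments": [{"dx":0,"dy":0,"dz":-0.05,"ax":0,"ay":0,"az":0,"claw":1},{"dx":0,"dy":0,"dz":-0.1,"ax":0,"ay":0,"az":0,"claw":1},{"dx":0,"dy":0,"dz":-0.15,"ax":0,"ay":0,"az":0,"claw":1},{"dx":0,"dy":0,"dz":-0.15,"ax":0,"ay":0,"az":0,"claw":1}]}}

```text
clock: 4.03
eef_pos: [521.3, 241.8, 42.3]
tool_rot: [-1.571, -0.002, 0.794]
force: [-0.3, 1.0, 14.3]
width: 0.3
```

14 N, so it's on the rubber. I'll hold for about a second.

Call:
{"name": "servo_tool", "arguments": {"increments": [{"dx":0,"dy":0,"dz":0,"ax":0,"ay":0,"az":0,"claw":1},{"dx":0,"dy":0,"dz":0,"ax":0,"ay":0,"az":0,"claw":1},{"dx":0,"dy":0,"dz":0,"ax":0,"ay":0,"az":0,"claw":1},{"dx":0,"dy":0,"dz":0,"ax":0,"ay":0,"az":0,"claw":1},{"dx":0,"dy":0,"dz":0,"ax":0,"ay":0,"az":0,"claw":1},{"dx":0,"dy":0,"dz":0,"ax":0,"ay":0,"az":0,"claw":1}]}}

```text
clock: 4.53
eef_pos: [521.3, 241.8, 42.3]
tool_rot: [-1.571, -0.002, 0.794]
force: [1.6, -0.2, 13.5]
width: 0.0
```

```bash
python3 look.py p3s scene 310 430 150 270
```

```text
4.5833 [521.32112044 241.78500755  42.28969367] [-1.57146425 -0.00247852  0.79434442] [-0.12869104  0.12199608 13.39354338]
```

View pics/p3s.png

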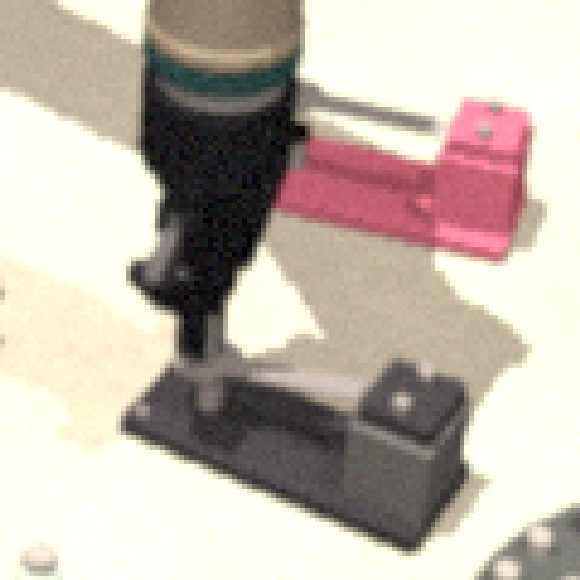

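The disc is down on the post. I'll hold another half second, then lift.

Call:
{"name": "servo_tool", "arguments": {"increments": [{"dx":0,"dy":0,"dz":0,"ax":0,"ay":0,"az":0,"claw":1},{"dx":0,"dy":0,"dz":0,"ax":0,"ay":0,"az":0,"claw":1},{"dx":0,"dy":0,"dz":0,"ax":0,"ay":0,"az":0,"claw":1},{"dx":0,"dy":0,"dz":0,"ax":0,"ay":0,"az":0,"claw":1},{"dx":0,"dy":0,"dz":0,"ax":0,"ay":0,"az":0,"claw":1},{"dx":0,"dy":0,"dz":0.2,"ax":0,"ay":0,"az":0,"claw":1},{"dx":0,"dy":0,"dz":0.5,"ax":0,"ay":0,"az":0,"claw":1},{"dx":0,"dy":0,"dz":0.9,"ax":0,"ay":0,"az":0,"claw":1}]}}

```text
clock: 5.25
eef_pos: [520.3, 240.9, 49.9]
tool_rot: [-1.571, 0.0, 0.794]
force: [1.3, 1.0, 3.0]
width: 0.2
```

Call:
{"name": "servo_tool", "arguments": {"increments": [{"dx":0,"dy":0,"dz":0.5,"ax":0,"ay":0,"az":0,"claw":1},{"dx":0,"dy":0,"dz":1,"ax":0,"ay":0,"az":0,"claw":1},{"dx":0,"dy":0,"dz":1.6,"ax":0,"ay":0,"az":0,"claw":1},{"dx":0,"dy":0,"dz":2.4,"ax":0,"ay":0,"az":0,"claw":1},{"dx":0,"dy":0,"dz":3.5,"ax":0,"ay":0,"az":0,"claw":1},{"dx":0,"dy":0,"dz":5,"ax":0,"ay":0,"az":0,"claw":1},{"dx":0,"dy":0,"dz":7,"ax":0,"ay":0,"az":0,"claw":1},{"dx":0,"dy":0,"dz":8,"ax":0,"ay":0,"az":0,"claw":1}]}}

```text
clock: 5.92
eef_pos: [520.9, 241.4, 132.2]
tool_rot: [-1.571, -0.002, 0.794]
force: [1.0, 0.2, 0.1]
width: -0.2
```

```bash
python3 look.py p4s scene 310 430 150 270
```

```text
5.9667 [521.82509159 241.86414191 133.37854442] [-1.57220847 -0.00441465  0.79415584] [1.23086243 0.94000524 1.35246811]
```

View pics/p4s.png

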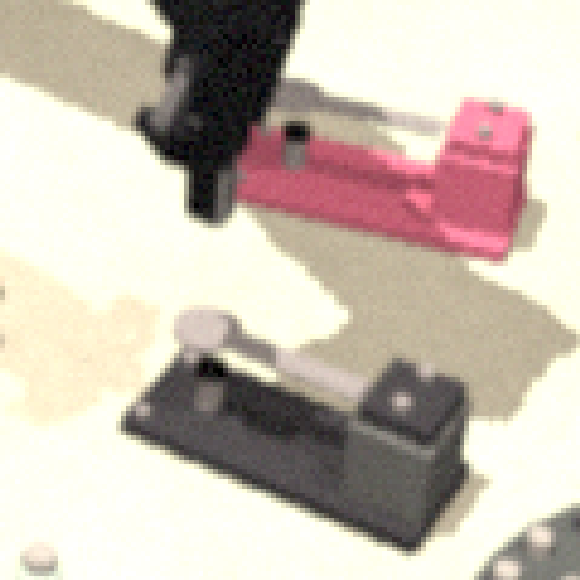

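The disc leaf is back at rest. Next is the tee.

Call:
{"name": "servo_tool", "arguments": {"increments": [{"dx":-0.4,"dy":-2.8,"dz":0,"ax":0,"ay":0,"az":-0.11,"claw":1},{"dx":-0.8,"dy":-5.6,"dz":0,"ax":0,"ay":0,"az":-0.22,"claw":1},{"dx":-1.2,"dy":-8.4,"dz":0,"ax":0,"ay":0,"az":-0.33,"claw":1},{"dx":-1.6,"dy":-11.2,"dz":0,"ax":0,"ay":0,"az":-0.44,"claw":1},{"dx":-2,"dy":-14,"dz":0,"ax":0,"ay":0,"az":-0.55,"claw":1},{"dx":-2.4,"dy":-16.8,"dz":0,"ax":0,"ay":0,"az":-0.66,"claw":1},{"dx":-2.7,"dy":-20,"dz":0,"ax":0,"ay":0,"az":-0.76,"claw":1},{"dx":-2.7,"dy":-22.6,"dz":0,"ax":0,"ay":0,"az":-0.84,"claw":1}]}}

```text
clock: 6.63
eef_pos: [491.9, 12.7, 129.6]
tool_rot: [-1.572, 0.002, -0.051]
force: [0.2, 0.4, -0.6]
width: 0.0
```

Call:
{"name": "servo_tool", "arguments": {"increments": [{"dx":0,"dy":0,"dz":-1.5,"ax":0,"ay":0,"az":0,"claw":1},{"dx":0,"dy":0,"dz":-3,"ax":0,"ay":0,"az":0,"claw":1},{"dx":0,"dy":0,"dz":-4,"ax":0,"ay":0,"az":0,"claw":1},{"dx":0,"dy":0,"dz":-4.8,"ax":0,"ay":0,"az":0,"claw":1},{"dx":0,"dy":0,"dz":-5,"ax":0,"ay":0,"az":0,"claw":1},{"dx":0,"dy":0,"dz":-5,"ax":0,"ay":0,"az":0,"claw":1},{"dx":0,"dy":0,"dz":-5,"ax":0,"ay":0,"az":0,"claw":1}]}}

```text
clock: 7.22
eef_pos: [493.6, 15.4, 79.9]
tool_rot: [-1.571, -0.0, -0.045]
force: [0.5, -0.5, -0.1]
width: -0.1
```

```bash
python3 look.py p5s scene 200 320 160 280;python3 look.py p5t top 310 430 110 210
```

```text
7.2667 [493.80021711  15.34319736  80.1770414 ] [-1.57060358e+00 -6.50028938e-04 -4.52275485e-02] [ 0.09999987  0.49526506 -0.5466126 ]
7.3167 [493.87553956  15.27717623  80.30053453] [-1.57060492e+00 -9.41151794e-04 -4.53246715e-02] [-0.39326254  0.36219798 -0.33184577]
```

View pics/p5s.png

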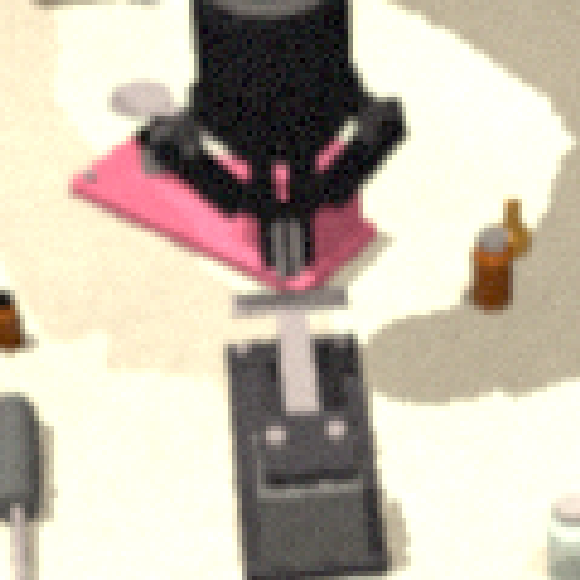

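View pics/p5t.png

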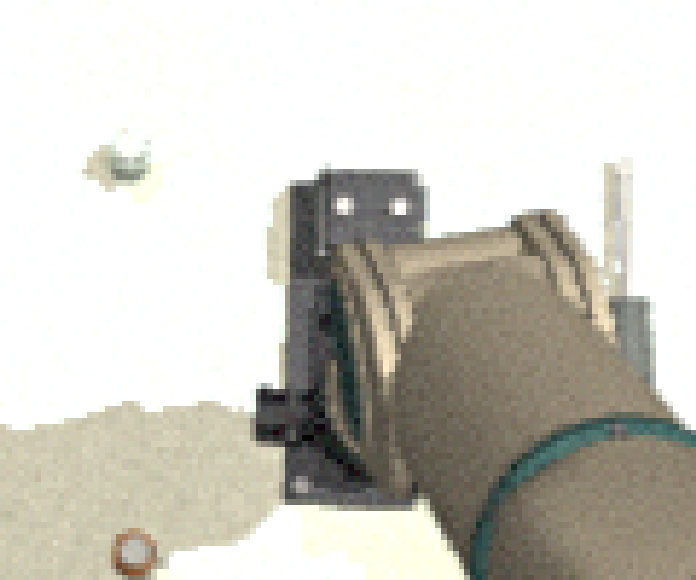

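The fingers are centred across the crossbar and 13 mm or so above it. Descending.

Call:
{"name": "servo_tool", "arguments": {"increments": [{"dx":-0.1,"dy":0,"dz":-0.6,"ax":0,"ay":0,"az":0,"claw":1},{"dx":-0.1,"dy":0,"dz":-1.1,"ax":0,"ay":0,"az":0,"claw":1},{"dx":-0.1,"dy":0,"dz":-1.5,"ax":0,"ay":0,"az":0,"claw":1},{"dx":-0.1,"dy":0,"dz":-1.8,"ax":0,"ay":0,"az":0,"claw":1},{"dx":-0.1,"dy":0,"dz":-2.1,"ax":0,"ay":0,"az":0,"claw":1},{"dx":-0.1,"dy":0,"dz":-2.4,"ax":0,"ay":0,"az":0,"claw":1},{"dx":-0.1,"dy":0,"dz":-2.6,"ax":0,"ay":0,"az":0,"claw":1},{"dx":-0.1,"dy":0,"dz":-2.6,"ax":0,"ay":0,"az":0,"claw":1}]}}

```text
clock: 7.98
eef_pos: [492.5, 15.0, 53.6]
tool_rot: [-1.571, 0.0, -0.046]
force: [-0.7, -0.3, 4.5]
width: 0.3
```

```bash
python3 look.py p6s scene 200 320 160 280
```

```text
8.0333 [492.47834808  14.97825633  53.81212426] [-1.57080072e+00  6.96613434e-05 -4.58603226e-02] [-0.5110891  -1.33827177  5.0736863 ]
```

View pics/p6s.png

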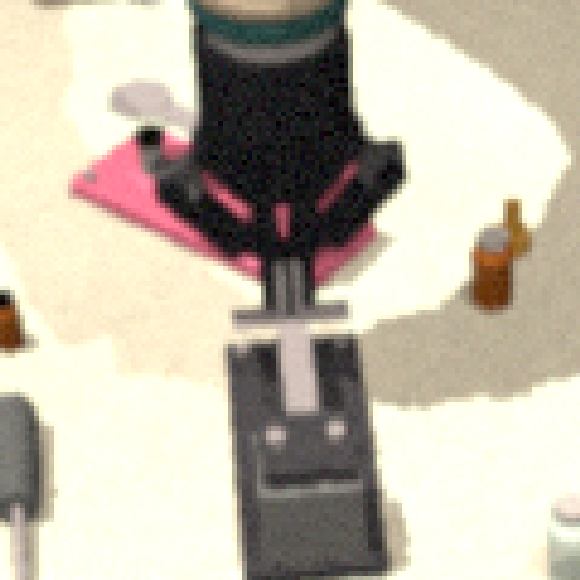

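Run:
```python
import pickle,cv2;from h import *
g=pickle.load(open("d0.pkl","rb"))["scene"]
f=200/np.tan(np.radians(g["fov_y"]/2))
def pr(X):
    c=np.array(g["R"])@X+g["t"];s=580/120
    return ((f*c[0]/c[2]+g["cx"]-200+.5)*s,(f*c[1]/c[2]+g["cy"]-160+.5)*s)
for x in(481.5,492.5,503.5):print(x,pr(np.array([x,15,53.8])))
for x in(487,496,504,512):print('bar',x,pr(np.array([x,15,54.])))
a=cv2.imread("pics/p6s.png")[230:350,220:360];cv2.imwrite("pics/p6z.png",cv2.resize(a,None,fx=5,fy=4.8,interpolation=cv2.INTER_NEAREST))
```

```text
481.5 (np.float64(284.972733647782), np.float64(293.35809818952964))
492.5 (np.float64(287.6476870408996), np.float64(306.9265286716137))
503.5 (np.float64(290.35911937101633), np.float64(320.679994871332))
bar 487 (np.float64(286.2860741687238), np.float64(299.8213393850092))
bar 496 (np.float64(288.48690681775946), np.float64(310.9837377142033))
bar 504 (np.float64(290.4638260816357), np.float64(321.01047023187726))
bar 512 (np.float64(292.4604581933054), np.float64(331.1371842994289))
```

View pics/p6z.png

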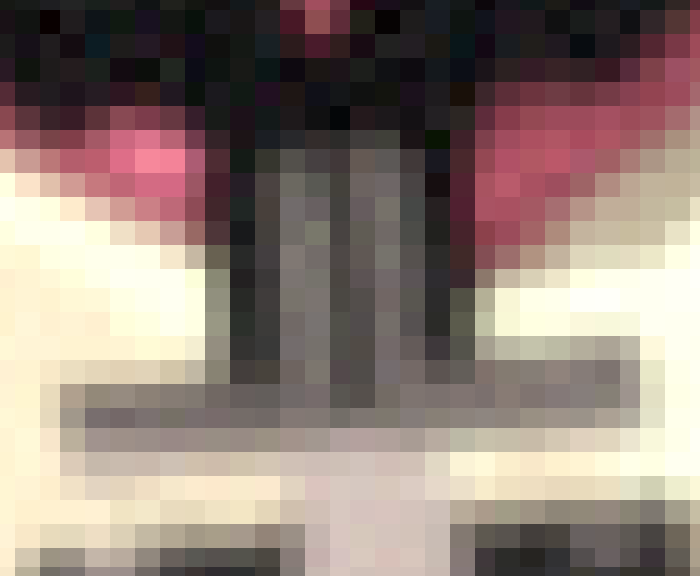

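The finger bears only on the outer third of the crossbar. I'll lift clear, shift 5 mm towards the clamp and press again.

Call:
{"name": "servo_tool", "arguments": {"increments": [{"dx":0,"dy":0,"dz":0.4,"ax":0,"ay":0,"az":0,"claw":1},{"dx":0,"dy":0,"dz":0.9,"ax":0,"ay":0,"az":0,"claw":1},{"dx":0,"dy":0,"dz":1.4,"ax":0,"ay":0,"az":0,"claw":1},{"dx":0,"dy":0,"dz":1.8,"ax":0,"ay":0,"az":0,"claw":1},{"dx":0.25,"dy":0,"dz":1.8,"ax":0,"ay":0,"az":0,"claw":1},{"dx":0.5,"dy":0,"dz":1.6,"ax":0,"ay":0,"az":0,"claw":1},{"dx":0.5,"dy":0,"dz":1.3,"ax":0,"ay":0,"az":0,"claw":1},{"dx":0.5,"dy":0,"dz":1.0,"ax":0,"ay":0,"az":0,"claw":1}]}}

```text
clock: 8.7
eef_pos: [497.6, 15.0, 63.4]
tool_rot: [-1.571, 0.0, -0.046]
force: [0.4, 0.2, 0.2]
width: 0.1
```

Call:
{"name": "servo_tool", "arguments": {"increments": [{"dx":0,"dy":0,"dz":-0.3,"ax":0,"ay":0,"az":0,"claw":1},{"dx":0,"dy":0,"dz":-0.6,"ax":0,"ay":0,"az":0,"claw":1},{"dx":0,"dy":0,"dz":-0.8,"ax":0,"ay":0,"az":0,"claw":1},{"dx":0,"dy":0,"dz":-1.0,"ax":0,"ay":0,"az":0,"claw":1},{"dx":0,"dy":0,"dz":-1.0,"ax":0,"ay":0,"az":0,"claw":1},{"dx":0,"dy":0,"dz":-1.0,"ax":0,"ay":0,"az":0,"claw":1}]}}

```text
clock: 9.2
eef_pos: [497.7, 15.0, 53.9]
tool_rot: [-1.571, -0.0, -0.046]
force: [-0.5, 0.2, 5.6]
width: 0.1
```

```bash
python3 look.py p7s scene 240 280 205 240
```

```text
9.25 [497.68428837  14.97302617  53.9905254 ] [-1.57077036e+00 -4.70419772e-04 -4.58970805e-02] [-1.02561626 -0.6154898   6.04009834]
```

View pics/p7s.png

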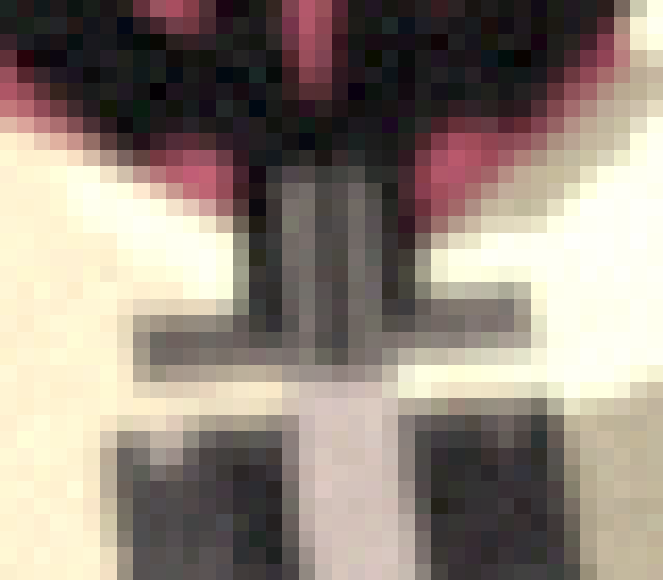

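The finger edge now sits past mid-crossbar with 6 N at 8 mm. I'll press on in steps.

Call:
{"name": "servo_tool", "arguments": {"increments": [{"dx":0,"dy":0,"dz":-0.2,"ax":0,"ay":0,"az":0,"claw":1},{"dx":0,"dy":0,"dz":-0.4,"ax":0,"ay":0,"az":0,"claw":1},{"dx":0,"dy":0,"dz":-0.6,"ax":0,"ay":0,"az":0,"claw":1},{"dx":0,"dy":0,"dz":-0.75,"ax":0,"ay":0,"az":0,"claw":1},{"dx":0,"dy":0,"dz":-0.85,"ax":0,"ay":0,"az":0,"claw":1},{"dx":0,"dy":0,"dz":-0.9,"ax":0,"ay":0,"az":0,"claw":1},{"dx":0,"dy":0,"dz":-0.9,"ax":0,"ay":0,"az":0,"claw":1}]}}

```text
clock: 9.83
eef_pos: [498.8, 14.9, 45.5]
tool_rot: [-1.571, -0.003, -0.046]
force: [-0.0, -0.9, 9.4]
width: 0.1
```

Call:
{"name": "servo_tool", "arguments": {"increments": [{"dx":0,"dy":0,"dz":-0.05,"ax":0,"ay":0,"az":0,"claw":1},{"dx":0,"dy":0,"dz":-0.1,"ax":0,"ay":0,"az":0,"claw":1},{"dx":0,"dy":0,"dz":-0.15,"ax":0,"ay":0,"az":0,"claw":1},{"dx":0,"dy":0,"dz":-0.15,"ax":0,"ay":0,"az":0,"claw":1}]}}

```text
clock: 10.17
eef_pos: [499.0, 14.9, 44.2]
tool_rot: [-1.571, -0.003, -0.046]
force: [0.4, 0.3, 10.0]
width: -0.1
```

Call:
{"name": "servo_tool", "arguments": {"increments": [{"dx":0,"dy":0,"dz":-0.05,"ax":0,"ay":0,"az":0,"claw":1},{"dx":0,"dy":0,"dz":-0.1,"ax":0,"ay":0,"az":0,"claw":1},{"dx":0,"dy":0,"dz":-0.15,"ax":0,"ay":0,"az":0,"claw":1},{"dx":0,"dy":0,"dz":-0.15,"ax":0,"ay":0,"az":0,"claw":1}]}}

```text
clock: 10.5
eef_pos: [499.2, 14.9, 43.6]
tool_rot: [-1.571, -0.004, -0.046]
force: [-1.2, -0.6, 20.4]
width: 0.2
```

20 N with almost no further travel, so it's on the rubber. Holding.

Call:
{"name": "servo_tool", "arguments": {"increments": [{"dx":0,"dy":0,"dz":0,"ax":0,"ay":0,"az":0,"claw":1},{"dx":0,"dy":0,"dz":0,"ax":0,"ay":0,"az":0,"claw":1},{"dx":0,"dy":0,"dz":0,"ax":0,"ay":0,"az":0,"claw":1},{"dx":0,"dy":0,"dz":0,"ax":0,"ay":0,"az":0,"claw":1},{"dx":0,"dy":0,"dz":0,"ax":0,"ay":0,"az":0,"claw":1},{"dx":0,"dy":0,"dz":0,"ax":0,"ay":0,"az":0,"claw":1}]}}

```text
clock: 11.0
eef_pos: [499.2, 14.9, 43.7]
tool_rot: [-1.571, -0.004, -0.046]
force: [-0.3, -0.6, 19.5]
width: -0.1
```

```bash
python3 look.py p8s scene 200 320 160 280
```

```text
11.05 [499.14478743  14.91036702  43.63460035] [-1.57056745 -0.00395177 -0.04607482] [-2.1022017  -0.27680395 19.68438165]
```

View pics/p8s.png

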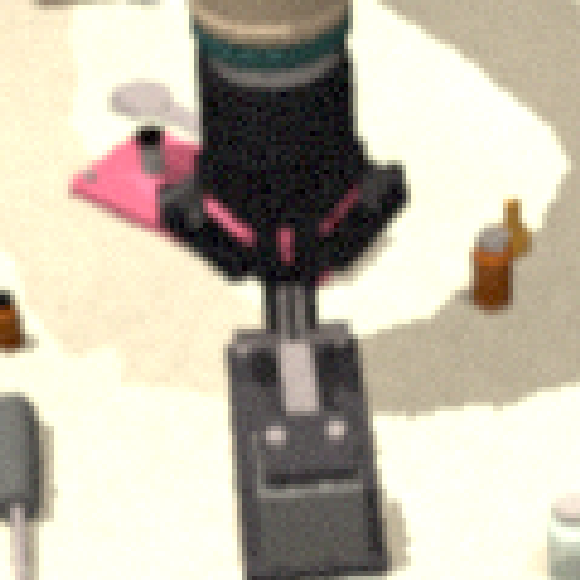

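The crossbar is down at the plate level. I'll hold half a second more, then release.

Call:
{"name": "servo_tool", "arguments": {"increments": [{"dx":0,"dy":0,"dz":0,"ax":0,"ay":0,"az":0,"claw":1},{"dx":0,"dy":0,"dz":0,"ax":0,"ay":0,"az":0,"claw":1},{"dx":0,"dy":0,"dz":0,"ax":0,"ay":0,"az":0,"claw":1},{"dx":0,"dy":0,"dz":0,"ax":0,"ay":0,"az":0,"claw":1},{"dx":0,"dy":0,"dz":0,"ax":0,"ay":0,"az":0,"claw":1},{"dx":0,"dy":0,"dz":0.2,"ax":0,"ay":0,"az":0,"claw":1},{"dx":0,"dy":0,"dz":0.5,"ax":0,"ay":0,"az":0,"claw":1},{"dx":0,"dy":0,"dz":0.9,"ax":0,"ay":0,"az":0,"claw":1}]}}

```text
clock: 11.72
eef_pos: [497.9, 15.0, 51.4]
tool_rot: [-1.571, -0.001, -0.046]
force: [-0.4, 1.0, 6.5]
width: 0.0
```

Call:
{"name": "servo_tool", "arguments": {"increments": [{"dx":0,"dy":0,"dz":0.5,"ax":0,"ay":0,"az":0,"claw":1},{"dx":0,"dy":0,"dz":1,"ax":0,"ay":0,"az":0,"claw":1},{"dx":0,"dy":0,"dz":1.6,"ax":0,"ay":0,"az":0,"claw":1},{"dx":0,"dy":0,"dz":2.4,"ax":0,"ay":0,"az":0,"claw":1},{"dx":0,"dy":0,"dz":3.5,"ax":0,"ay":0,"az":0,"claw":1},{"dx":0,"dy":0,"dz":5,"ax":0,"ay":0,"az":0,"claw":1},{"dx":0,"dy":0,"dz":7,"ax":0,"ay":0,"az":0,"claw":1},{"dx":0,"dy":0,"dz":9,"ax":0,"ay":0,"az":0,"claw":1}]}}

```text
clock: 12.38
eef_pos: [496.7, 14.9, 141.5]
tool_rot: [-1.571, 0.002, -0.046]
force: [0.5, -0.3, 0.2]
width: 0.0
```

Call:
{"name": "servo_tool", "arguments": {"increments": [{"dx":0,"dy":0,"dz":1,"ax":0,"ay":0,"az":0,"claw":1},{"dx":0,"dy":0,"dz":2,"ax":0,"ay":0,"az":0,"claw":1},{"dx":0,"dy":0,"dz":2,"ax":0,"ay":0,"az":0,"claw":1},{"dx":0,"dy":0,"dz":2,"ax":0,"ay":0,"az":0,"claw":1},{"dx":0,"dy":0,"dz":2,"ax":0,"ay":0,"az":0,"claw":1}]}}

```text
clock: 12.8
eef_pos: [496.9, 14.9, 160.1]
tool_rot: [-1.571, 0.001, -0.046]
force: [0.1, 0.1, 0.7]
width: 0.1
```

```bash
python3 look.py p9s scene 110 430 150 310
```

```text
12.85 [496.78921181  14.93672127 159.9752274 ] [-1.57099289  0.00174912 -0.04578498] [-0.49351566  0.38910151 -1.0240274 ]
```

View pics/p9s.png

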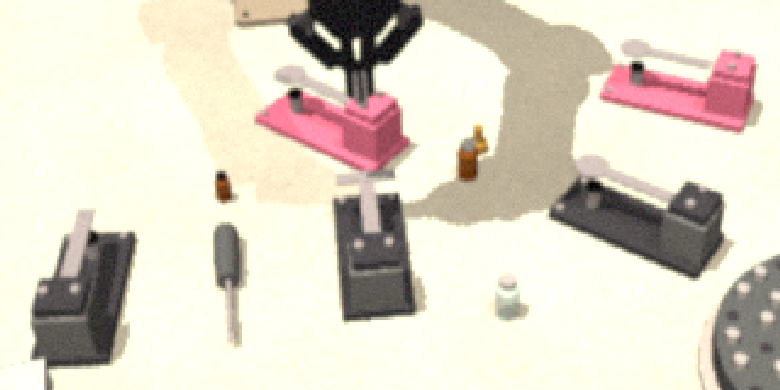

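All three dark leaves are at rest: plain (80,240), tee (367,180) and disc (592,165). The tool is clear at z = 160, so I'm handing in.

```bash
python3 -c "
from cell import *
print(finish_job())"
```

```text
the job is handed in; nothing more can be done
None
```

I pressed the disc leaf and then the tee leaf down to their stops. Each was held for about 1.1 s and let spring back. The plain leaf was not touched, and the job was handed in at about 13 s.

- **Disc leaf:** it read about 4.6 N just before the stop and was held at about 14 N on the rubber.
- **Tee leaf:** it read about 10 N just before the stop and was held at about 20 N on the rubber. It is therefore roughly twice as stiff as the disc leaf. Both holds stayed well under the 40 N limit.
- **Tee correction:** my first press on the tee sat only on the outer edge of the crossbar. I stopped partway, at about 5 N and 8 mm, well short of the stop. I then lifted off, moved 5 mm inward and did the full press.
- **Last checks:** the final picture shows all three leaves up at rest and the tool clear at z = 160 mm with near-zero force.
- **Disagreements:**
  - The two camera views differed by up to 6 mm on the tee's position.
  - The disc stand appeared turned about 46°, not within the stated 35°. It was the only dark stand with a disc leaf, so I used it.

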